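# Latch the tack-weld fixture on its tube

## Task

Clamp the square tube in the welding fixture with its draw latch: hook the claw over the keeper on the sliding jaw, then swing the lever down over centre and press it firmly home on its rubber bumper. Do not force the claw against the keeper or ram the lever into the bumper, and leave the other things on the bench where they are. Let go of everything at the end.

Things in the scene. Friction and masses are not known exactly. Their poses are not given: they have to be found in the camera images.
- fixture: Tack-weld fixture fixed to the bench: grey base plate 270 x 130 x 12 mm, fixed jaw, sliding jaw, steel draw latch. Origin on the bench straight below the lever's pivot; x from the latch to the keeper, y along the latch's pins, z up. Here: fixed jaw block x -62 to 28 mm, top at z 56; base plate x -100 to 170.
- pivot (a point): Axis of the lever's pivot, mid-width, 80 mm above the bench, between ears 22 mm wide overall. Closing the lever with the claw hooked first drags the jaw up to the tube, then stretches the claw's springs: 5 to 8 N at the grip, most at 0.4 to 0.7 rad; let go there it flies back open.
- lever (a joint): Lever angle about pivot. 0: closed, level towards the fixture's -x, on the bumper; grows as it opens, up and then towards the keeper; stop at 1.83. Dead centre with the claw hooked: 0.12; below that it stays down. Stiff (0.15 N m): unloaded it stays where it is left; to open it by pushing the claw forward takes 8 to 12 N.
- handle_grip (a point): Middle of the lever's grey grip, on the lever's axis 95 mm from the pivot. The grip is an 18 x 18 mm bar, 58 to 118 mm from the pivot; the lever inside of it is 12 wide, 14 thick. Closed, it is 80 mm above the bench with only the base plate below. A firm push of 10 to 20 N square on it seats the lever on the bumper; 28 N is ramming.
- bumper: Black rubber stop, 16 mm across, 17 high, under the lever 46 mm from the pivot; origin at its foot. Stiff rubber, gives about 1 mm at 40 N. A push at handle_grip bears on it about twice over.
- bail (a joint): Angle of the bail (two straps with the sprung claw at the end) on the lever, about a pin 20 mm from the pivot. Lever closed, the pin lies towards the fixture's -x, 6.5 degrees below level; it turns with the lever. Bail minus lever value = the bail's pitch: 0 level to the keeper, positive raised. Turns freely, drops by its weight; starts thrown back on its stop at 2.75, over the lever.
- claw: Steel claw on the bail's end, on two spring shanks that give from 45 N pull on, 11 N per mm. Origin on the bail's pin; x along the bail to the claw, y along the pins, z up when level. Head x 94 to 114, 26 mm wide, z 6.5 to 24 mm; from it hangs the nose, a bead 6 mm thick, 26 mm wide, lowest at z -1.5 mm.
- claw_grip (a point): Point to hold the claw's head, mid-width, between its two flat sides (26 mm apart): 104 mm from the bail's pin along the bail and 17 mm above the bail's line (its z).
- claw_nose (a point): Centre of the bead of the claw's nose (3 mm radius), 107 mm from the pin, 1.5 mm above the bail's line. Hooked, it lies 3 to 8 mm beyond keeper and about 5 mm below it, the head resting on the lip.
- jaw: Sliding jaw, slides along the fixture's x with about 3 N of friction. Its frame is the fixture's, shifted along x by the gap still open at the tube (3 to 8 mm at the start). The claw draws it shut.
- keeper (a point): Middle of the top edge of the keeper's lip on the sliding jaw: an upright steel lip 22 mm wide, 5 thick, leaning 10 degrees away from the latch, top 84 mm above the bench; jaw's top plate (60 mm wide) at 68. The nose goes down behind it, on the side away from the latch. Axes as the fixture's. Over 40 N between claw and jaw while the claw is held is forcing it.
- tube: The work: stub of 40 x 40 mm steel square tube, 120 mm long along y, about 0.35 kg, loose on the base plate between the jaws; origin under its middle. It already lies against the fixed jaw to within 2 mm.
- offcut: Bystander: 80 mm offcut of the same tube, lying beside the fixture; origin under its middle.
- magnet: Bystander: dark steel welding magnet, about 100 mm across, 20 high, beside the fixture.
- bead_disc: Bystander: aluminium practice disc with three weld beads, 120 mm across, 8 thick.
- chip_hammer: Bystander: chipping hammer, 260 mm long, lying down.
- wire_brush: Bystander: brush with a wooden handle, 200 mm long.
- spray_can: Bystander: upright spray can, 66 mm across, 190 high.
- wrench: Bystander: open-ended wrench, 200 mm long.
- c_clamp: Bystander: small blue G-clamp, 150 mm long, lying flat.
Things that resemble listed ones, but are neither listed nor needed, are in the scene too. What is shaped like the tube but brown or turquoise is not meant.

How it is judged:
By the outcome, as a careful person would: the job done as asked, in the order asked, and still so for the second after the job is handed in, with the robot touching nothing.
It also fails if it takes over 61 s, if anything falls off the work surface, if the arm or the gripper's body presses on something with over 40 N, if the wrist force passes 120 N, or if a joint passes its speed limit or range.

## Robot

A 7-joint arm with a two-finger parallel gripper is mounted at the origin on the work surface. World frame = base frame: x ahead of the robot, y to its left, z up, the work surface at z = 0. Lengths are in m, angles in rad, forces in N, time in s.
With the tool pointing down it reaches from about 0.4 to 0.85 m from the base axis. Payload 4.5 kg.
Tool frame: the origin (TCP) lies between the finger pads; the fingertips stand 11 mm ahead of it and the grasp point (between the pads) lies 8 mm behind it (r.tip_reach is the distance from the TCP to the fingertips, in m); x points along the fingers, y is the direction in which the jaws open and shut, and the axes are right-handed (so a half turn about x gives the same grasp; the last joint's range is limited). The gripper opens to 88 mm and grips with 3 to 60 N. Pads are 18 mm wide; open, the fingers measure 123 mm over their backs; the gripper's body (75 mm by 187 mm) begins 45 mm behind the grasp point.
Start: joints at [-1.282, 0.689, -0.195, 1.565, 0.157, 0.902, -0.215], TCP at [0.158, 0.605, 0.25] pointing down, gripper open.
Joint ranges: [-3.01, 3.01], [-0.46, 2.08], [-1.47, 1.51], [0.13, 2.56], [-1, 4.14], [0.04, 2.09], [-2.66, 2.66]. Speed limits (rad/s): [2.57, 2.57, 3.14, 3.14, 3.14, 3.14, 3.14].

## Interface

Orientations are given as a unit quaternion [x, y, z, w].
In Python, from plant import r gives the robot as it stands.
- The arm moves only by the tool drive_tool, never from a script. Its argument "deltas" is a list of rows, each a list of 3 entries, a list of its own where there are three numbers: the turn, a rotation vector about the tool's x, y, z in degrees, then the shift along the tool's x, y, z in cm, then the finger opening in cm, from 0 to 8.81. A call has 1 to 12 rows; each row shifts and turns the commanded pose from where the row before left it, along the tool's axes as they then stand; what a row does not reach is not made up. A row lasts 1/12 s, in which the tool goes at most 41.7 mm and 7.16 degrees, less where a joint would pass 70% of its speed; a pose out of reach is approached as far as the arm can. A call is refused whole if a number of a shift passes 4.17 or a number of a turn 7.16, either way. A call with a gripper value outside its range is refused whole. The fingers move at their own pace and stop on an object; "force" is the grip in N (left out, the last holds). Time passes only in rows, so rows that do not move let the fingers close. It gives the time, the measured TCP pose, the force and the opening at its end, in the units of the state.
- r.get_state(): the state, without advancing time (a new reading comes with each control period).
- r.snapshot(name): name is "scene" or "top" or "wrist"; returns a dict with "color" (480x640x3 uint8, red, green, blue), "fov_y" (degrees; the focal length in pixels is half the picture's height over the tangent of half this angle, whatever the lens; pixels are square), "cx", "cy" (the principal point, pixels), "k1" (the pictures are not rectified: a ray, as slopes to the right and down, at radius r is drawn at 1 + k1 r^2 times it, then the intrinsics apply), "extrinsics" (4x4, takes a point from world to camera coordinates); the wrist camera has in their place "tool_from_camera" (4x4, takes a point from camera to tool coordinates, whose origin is the TCP and whose axes are the tool frame's). Camera axes: x right, y up, looking along -z (the intrinsics and any distortion apply to the point x, -y, -z); pixel columns grow to the right and rows downward; lengths in m; the calibration is good to about 2 mm. A picture is of the moment at which its call begins: read the wrist's pose just before it. There is no depth.
- r.finish_job(): hands the job in, once; it reports no verdict.
The state is a dict: "clock": time; "q": joint angles; "qd": joint speeds; "joint_torque": joint torques, N m; "tool_pos": TCP position; "eef_rot": TCP orientation; "contact_force": force on the tool from outside, world axes, zero at the start; "moment": the same for the moment, N m; "opening": opening from 0.0 (shut) to 1.0 (fully open).
Only numpy, scipy, OpenCV 4.12 (cv2) and the standard library are available. Lean on these libraries where they do the work, as an engineer would, in place of code of your own. Each camera call takes 0.05 s, during which the arm holds its last target. There are 200 camera calls.

## Working session

There is one attempt and no reset: what is moved stays moved. The work goes in short steps, Python scripts to look and compute and a tool call to move; the robot and the scene stay as the last step left them, time stands still between calls to the robot, and variables do not carry over. Pictures are saved under pics/ and viewed, about 8 in all and at most 12, crops included, and the job is handed in when it is done.

Besides the shell and the picture viewer there is one more tool, called after "Call:" as name(argument=value, ...), one argument or row to a line, values as JSON. drive_tool: Moves the arm, as the interface text tells. Its arguments: {"type":"object","properties":{"deltas":{"type":"array","items":{"type":"array"}},"force":{"type":"number"}},"required":["deltas"]}

```bash
mkdir -p pics; ls; python3 - <<'E'
from plant import r
import cv2,numpy as np
print(r.get_state(), r.tip_reach)
for n in ("scene","top"):
    s=r.snapshot(n); cv2.imwrite(f"pics/{n}0.png",s["color"][:,:,::-1])
    np.savez(f"pics/{n}0.npz",**s); print(n,{k:v for k,v in s.items() if k!="color"})
E
```

```text
pics
{'clock': 0.0, 'q': array([-1.2821808 ,  0.68996745, -0.19453965,  1.56632273,  0.15733643,
        0.90250224, -0.21510529]), 'qd': array([-1.87922737e-03,  1.72174538e-05, -3.63681806e-04, -1.18962478e-03,
       -1.03498968e-03,  3.63169868e-04,  1.34606551e-03]), 'joint_torque': array([ 1.16374567e-04, -5.27549458e+01, -1.26742378e+00, -1.53433675e+01,
       -5.27770375e-02,  6.35617573e-03,  1.69637415e-04]), 'tool_pos': array([0.15743196, 0.60422615, 0.24892667]), 'eef_rot': array([ 0.08916905,  0.70141053, -0.09044219,  0.70135038]), 'contact_force': array([ 0.19306827,  0.04381671, -0.61834328]), 'moment': array([0.01130307, 0.01658157, 0.01540622]), 'opening': 0.9999788739814676} 0.011
scene {'fov_y': 44.5001224675505, 'cx': 306.52347941387444, 'cy': 233.32874292280044, 'k1': -0.03683470058599088, 'extrinsics': array([[-0.8135725 ,  0.58145075, -0.00384888,  0.45153814],
       [-0.47588698, -0.66203381,  0.57900156,  0.174255  ],
       [ 0.3341128 ,  0.47289138,  0.81531735, -1.57089109],
       [ 0.        ,  0.        ,  0.        ,  1.        ]])}
top {'fov_y': 53.04898907940566, 'cx': 320.51780301597546, 'cy': 243.79937370584898, 'k1': -0.06271705979344365, 'extrinsics': array([[ 0.01525594, -0.99969765,  0.01928362, -0.0528613 ],
       [ 0.99145377,  0.01762354,  0.12926264, -0.51771427],
       [-0.12956341,  0.01714679,  0.99142287, -1.33100305],
       [ 0.        ,  0.        ,  0.        ,  1.        ]])}
```

View pics/scene0.png

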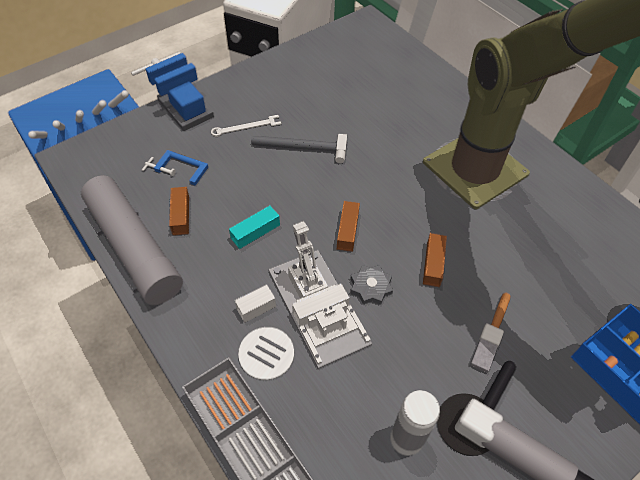

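View pics/top0.png

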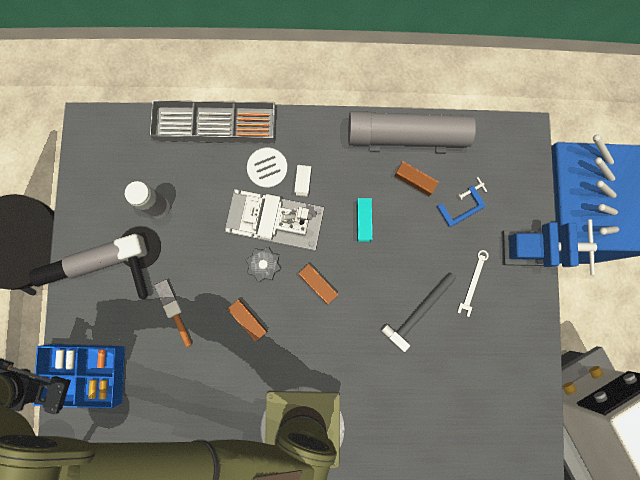

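The fixture is unique: top (275,220), scene (318,310). The tube lies between its jaws. The grey stub at top (302,180) is the offcut, and the brown and turquoise bars are decoys. Next I take enlarged crops of both views.

```bash
python3 - <<'E'
import cv2,numpy as np
a=cv2.imread("pics/scene0.png")[215:375,255:385]; b=cv2.imread("pics/top0.png")[180:260,215:335]
a=cv2.resize(a,None,fx=3.5,fy=3.5,interpolation=cv2.INTER_CUBIC)  # 455x560
b=cv2.resize(b,None,fx=6,fy=6,interpolation=cv2.INTER_CUBIC) #720x480
cv2.imwrite("pics/c1.png",a); cv2.imwrite("pics/c2.png",b)
E
```

```text
(no output)
```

View pics/c1.png

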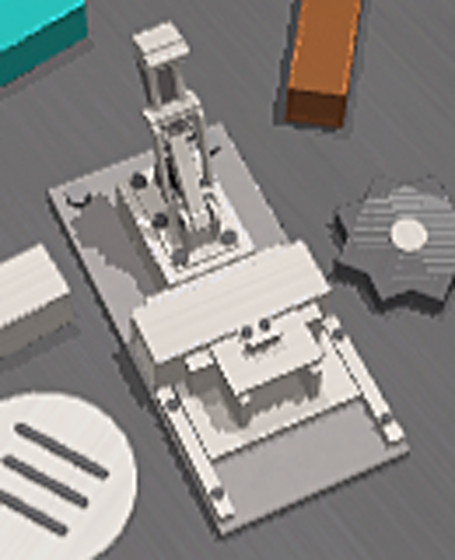

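View pics/c2.png

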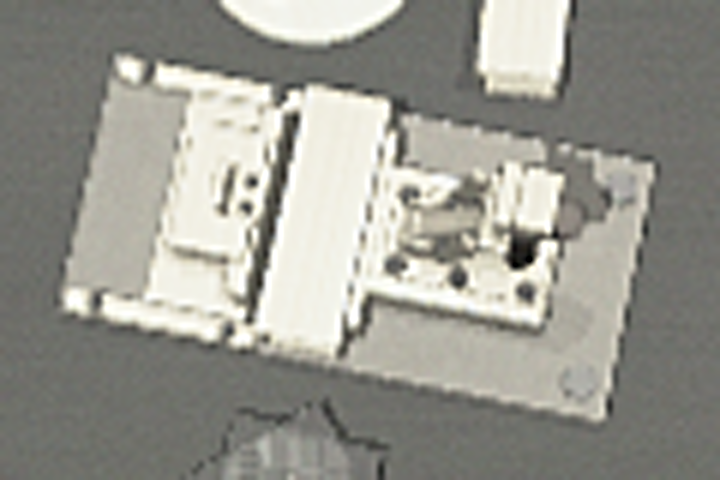

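```bash
cat > h.py <<'E'
import numpy as np, cv2
from scipy.optimize import least_squares
from scipy.spatial.transform import Rotation as R
def K(s):
    f=240/np.tan(np.radians(s["fov_y"])/2); return f
def proj(s,P,E=None):
    E=s["extrinsics"] if E is None else E
    c=np.atleast_2d(P)@E[:3,:3].T+E[:3,3]; a=np.c_[c[:,0],-c[:,1]]/-c[:,2:]
    r2=(a**2).sum(1,keepdims=True); return a*(1+s["k1"]*r2)*K(s)+[s["cx"],s["cy"]]
def wristE(s,st):
    T=np.eye(4);T[:3,:3]=R.from_quat(st["eef_rot"]).as_matrix();T[:3,3]=st["tool_pos"]
    return np.linalg.inv(T@s["tool_from_camera"])
def fix(p,F): # F=(x,y,yaw): fixture->world
    c,s_=np.cos(F[2]),np.sin(F[2]); p=np.atleast_2d(p)
    return np.c_[F[0]+c*p[:,0]-s_*p[:,1],F[1]+s_*p[:,0]+c*p[:,1],p[:,2]]
def pin(L): return np.array([-.02*np.cos(L-.1134),0,.08+.02*np.sin(L-.1134)])
def bailpt(L,p,x,z,y=0): return pin(L)+np.array([x*np.cos(p)-z*np.sin(p),y,x*np.sin(p)+z*np.cos(p)])
def levpt(L,d,n=0,y=0): # d along the lever, n normal (up when closed)
    return np.array([-d*np.cos(L)+n*np.sin(L),y,.08+d*np.sin(L)+n*np.cos(L)])
E
cat > fit.py <<'E'
from h import *
S=dict(np.load("pics/scene0.npz")); T=dict(np.load("pics/top0.npz"))
cs=lambda u:(np.array(u)+.5)/3.5-.5+[255,215]
ct=lambda u:(np.array(u)+.5)/6-.5+[215,180]
C=np.array([[.17,-.065,.012],[-.1,-.065,.012],[-.1,.065,.012],[.17,.065,.012]])
uS=cs([[222,530],[50,190],[220,125],[408,450]]); uT=ct([[115,58],[655,160],[605,420],[68,312]])
f=lambda F:np.r_[(proj(S,fix(C,F))-uS).ravel(),(proj(T,fix(C,F))-uT).ravel()]
F=least_squares(f,[.55,.07,1.4]).x; print(F,np.round(f(F),1))
def tri(a,b): # px scene, px top
    g=lambda X:np.r_[(proj(S,X)-cs(a)).ravel(),(proj(T,X)-ct(b)).ravel()]
    o=least_squares(g,[.55,.07,.08]); w=o.x; c,s=np.cos(F[2]),np.sin(F[2]); d=w-[F[0],F[1],0]
    return np.round([c*d[0]+s*d[1],-s*d[0]+c*d[1],w[2]],4), np.round(o.fun,1)
print("head",tri((161,38),(532,198)),"keeper",tri((262,342),(226,188)))
for L in np.arange(.7,1.84,.1):
    P=fix(bailpt(L,2.75-L,.104,.017),F); 
    print(round(L,2),np.round(proj(S,P)[0]*1,1),(proj(S,P)[0]-[255,215])*3.5,(proj(T,P)[0]-[215,180])*6,bailpt(L,2.75-L,.104,.017), levpt(L,.118))
E
python3 fit.py
```

```text
[0.58388087 0.05660282 1.39045286] [-0.6  1.1 -1.6 -0.1 -0.3 -1.3  0.4 -0.4 -0.2 -0.1  0.3  0.7 -0.1  0.8
 -2.1  0.6]
head (array([-0.0535,  0.001 ,  0.2033]), array([-0.5, -0.1, -0.5,  0.5])) keeper (array([ 0.093 , -0.0008,  0.074 ]), array([-0.2, -0. , -0.2,  0.2]))
0.7 [294.7 224.3] [138.84741775  32.47160117] [588.60183341 220.41419876] [-0.07969327  0.          0.1755181 ] [-0.09025138  0.          0.15601769]
0.8 [296.6 225.6] [145.448399    37.14262195] [565.71355907 212.59701267] [-0.06975924  0.          0.18299696] [-0.08221139  0.          0.16464802]
0.9 [298.6 227.5] [152.68642981  43.76692059] [540.96120349 204.83066087] [-0.05912819  0.          0.18944671] [-0.07334998  0.          0.17243258]
1.0 [300.9 229.9] [160.49585345  52.32097709] [514.6306679  197.21493144] [-0.04790636  0.          0.1948029 ] [-0.06375567  0.          0.17929358]
1.1 [303.2 232.9] [168.79992803  62.75391663] [487.04029507 189.84988092] [-0.03620586  0.          0.19901202] [-0.05352434  0.          0.18516247]
1.2 [305.7 236.4] [177.5112955   74.98606119] [458.53528473 182.83366759] [-0.02
[... 245 characters left out ...]
884575 104.38137629] [400.25522987 170.21765357] [0.00058168 0.         0.20439609] [-0.02005612  0.          0.19628307]
1.5 [313.6 249.6] [205.07676998 121.23829836] [371.24026615 164.78509523] [0.01299766 0.         0.20371656] [-0.00834699  0.          0.19770441]
1.6 [316.2 254.8] [214.36906952 139.28476356] [342.81424756 160.0320787 ] [0.02528377 0.         0.20180089] [0.00344554 0.         0.19794969]
1.7 [318.9 260.2] [223.51555972 158.30277877] [315.34305519 156.01652281] [0.03731725 0.         0.19866823] [0.01520365 0.         0.19701645]
1.8 [321.4 265.9] [232.39590767 178.05432367] [289.17258031 152.78379351] [0.04897788 0.         0.19434987] [0.02680985 0.         0.19491402]
```

```bash
cat >> h.py <<'E'
F=np.array([0.5839,0.0566,1.3905])
def trot(tilt=0,F=F,sg=1): # tool x down, tilted so that the fingers point towards fixture +x by tilt (rad); tool y = sg*e2
    e1=np.array([np.cos(F[2]),np.sin(F[2]),0]);e2=np.array([-e1[1],e1[0],0])
    x=np.sin(tilt)*e1-np.cos(tilt)*np.array([0,0,1]);y=sg*e2
    return R.from_matrix(np.c_[x,y,np.cross(x,y)])
def go(st,P,Rt):
    R0=R.from_quat(st["eef_rot"]); w=np.degrees((R0.inv()*Rt).as_rotvec())
    d=(np.ravel(P)-st["tool_pos"])*100
    print("turn deg(tool)",w.round(1),"shift cm before turn axes",R0.inv().apply(d).round(2),"after",Rt.inv().apply(d).round(2))
def show(st):
    m=R.from_quat(st["eef_rot"]).as_matrix();d=st["tool_pos"]-[F[0],F[1],0];c,s=np.cos(F[2]),np.sin(F[2])
    print("t",st["clock"],"fix pos mm",np.round(1e3*np.array([c*d[0]+s*d[1],-s*d[0]+c*d[1],d[2]]),1),"open",round(st["opening"]*88.1,1),"F fix",np.round([c*st["contact_force"][0]+s*st["contact_force"][1],-s*st["contact_force"][0]+c*st["contact_force"][1],st["contact_force"][2]],1))
    return m
E
python3 - <<'E'
from plant import r
from h import *
st=r.get_state(); print(show(st).round(2))
for sg in (1,-1): print(sg); go(st,fix([.02,0,.32],F),trot(0,F,sg))
s=r.snapshot("wrist"); print({k:v for k,v in s.items() if k!="color"})
E
```

```text
t 0.1 fix pos mm [462.4 517.8 249. ] open 88.2 F fix [-0.7  0.2  0.5]
[[-0.    0.25  0.97]
 [-0.    0.97 -0.25]
 [-1.   -0.    0.  ]]
1
turn deg(tool) [-94.3  -0.1   0.1] shift cm before turn axes [ -7.03 -40.28  54.92] after [ -7.1  -51.78 -44.24]
-1
turn deg(tool) [85.7  0.1  0.1] shift cm before turn axes [ -7.03 -40.28  54.92] after [-7.1  51.78 44.24]
{'fov_y': 58.76036942945424, 'cx': 320.88093448286116, 'cy': 243.9101591688329, 'k1': -0.08449227937261149, 'tool_from_camera': array([[ 2.60087558e-04,  2.78019858e-01, -9.60575292e-01,
        -1.35481643e-01],
       [ 9.99999888e-01,  3.08317598e-04,  3.59998791e-04,
        -7.96497664e-04],
       [ 3.96249080e-04, -9.60575277e-01, -2.78019747e-01,
        -7.06756652e-02],
       [ 0.00000000e+00,  0.00000000e+00,  0.00000000e+00,
         1.00000000e+00]])}
```

```bash
cat >> h.py <<'E'
def rows(st,P,Rt,n):
    R0=R.from_quat(st["eef_rot"]); w=(R0.inv()*Rt).as_rotvec()/n; d=(np.ravel(P)-st["tool_pos"])/n
    for i in range(n):
        a=(R0*R.from_rotvec(w*i)).inv().apply(d)*100
        print([list(np.degrees(w).round(1)),list(a.round(2)),8.81],end=",")
    print()
E
python3 - <<'E'
from plant import r
from h import *
rows(r.get_state(),fix([.04,0,.33],F),trot(0,F,-1),24)
E
```

```text
[[np.float64(3.6), np.float64(0.0), np.float64(0.0)], [np.float64(-0.33), np.float64(-1.6), np.float64(2.28)], 8.81],[[np.float64(3.6), np.float64(0.0), np.float64(0.0)], [np.float64(-0.33), np.float64(-1.45), np.float64(2.38)], 8.81],[[np.float64(3.6), np.float64(0.0), np.float64(0.0)], [np.float64(-0.33), np.float64(-1.3), np.float64(2.46)], 8.81],[[np.float64(3.6), np.float64(0.0), np.float64(0.0)], [np.float64(-0.34), np.float64(-1.14), np.float64(2.54)], 8.81],[[np.float64(3.6), np.float64(0.0), np.float64(0.0)], [np.float64(-0.34), np.float64(-0.98), np.float64(2.61)], 8.81],[[np.float64(3.6), np.float64(0.0), np.float64(0.0)], [np.float64(-0.34), np.float64(-0.82), np.float64(2.66)], 8.81],[[np.float64(3.6), np.float64(0.0), np.float64(0.0)], [np.float64(-0.34), np.float64(-0.65), np.float64(2.71)], 8.81],[[np.float64(3.6), np.float64(0.0), np.float64(0.0)], [np.float64(-0.34), np.float64(-0.48), np.float64(2.74)], 8.81],[[np.float64(3.6), np.float64(0.0), np.float64(0.0)], [np.float64(-0.34), np.float64(-0.31), np.float64(2.77)], 8.81],[[np.float64(3.6), np.float64(0.0), np.f
[... 1016 characters left out ...]
np.float64(3.6), np.float64(0.0), np.float64(0.0)], [np.float64(-0.34), np.float64(1.36), np.float64(2.43)], 8.81],[[np.float64(3.6), np.float64(0.0), np.float64(0.0)], [np.float64(-0.34), np.float64(1.51), np.float64(2.34)], 8.81],[[np.float64(3.6), np.float64(0.0), np.float64(0.0)], [np.float64(-0.34), np.float64(1.66), np.float64(2.24)], 8.81],[[np.float64(3.6), np.float64(0.0), np.float64(0.0)], [np.float64(-0.34), np.float64(1.79), np.float64(2.13)], 8.81],[[np.float64(3.6), np.float64(0.0), np.float64(0.0)], [np.float64(-0.34), np.float64(1.92), np.float64(2.01)], 8.81],[[np.float64(3.6), np.float64(0.0), np.float64(0.0)], [np.float64(-0.34), np.float64(2.04), np.float64(1.89)], 8.81],
```

Call:
drive_tool(
  deltas=[
    [[3.6,0,0],[-0.33,-1.6,2.28],8.8],
    [[3.6,0,0],[-0.33,-1.45,2.38],8.8],
    [[3.6,0,0],[-0.33,-1.3,2.46],8.8],
    [[3.6,0,0],[-0.34,-1.14,2.54],8.8],
    [[3.6,0,0],[-0.34,-0.98,2.61],8.8],
    [[3.6,0,0],[-0.34,-0.82,2.66],8.8],
    [[3.6,0,0],[-0.34,-0.65,2.71],8.8],
    [[3.6,0,0],[-0.34,-0.48,2.74],8.8],
    [[3.6,0,0],[-0.34,-0.31,2.77],8.8],
    [[3.6,0,0],[-0.34,-0.14,2.78],8.8],
    [[3.6,0,0],[-0.34,0.04,2.78],8.8],
    [[3.6,0,0],[-0.34,0.21,2.78],8.8],
  ],
)

```text
clock: 1.15
tool_pos: [0.3742, 0.3487, 0.2903]
eef_rot: [0.343, 0.619, -0.343, 0.618]
contact_force: [-0.7, -0.3, -0.6]
opening: 0.996
```

Call:
drive_tool(
  deltas=[
    [[3.6,0,0],[-0.34,0.38,2.76],8.8],
    [[3.6,0,0],[-0.34,0.55,2.73],8.8],
    [[3.6,0,0],[-0.34,0.72,2.69],8.8],
    [[3.6,0,0],[-0.34,0.89,2.64],8.8],
    [[3.6,0,0],[-0.34,1.05,2.58],8.8],
    [[3.6,0,0],[-0.34,1.21,2.51],8.8],
    [[3.6,0,0],[-0.34,1.36,2.43],8.8],
    [[3.6,0,0],[-0.34,1.51,2.34],8.8],
    [[3.6,0,0],[-0.34,1.66,2.24],8.8],
    [[3.6,0,0],[-0.34,1.79,2.13],8.8],
    [[3.6,0,0],[-0.34,1.92,2.01],8.8],
    [[3.6,0,0],[-0.34,2.04,1.89],8.8],
  ],
)

```text
clock: 2.15
tool_pos: [0.5885, 0.0926, 0.3309]
eef_rot: [-0.546, -0.449, 0.546, -0.449]
contact_force: [-1.1, 0.2, -0.3]
opening: 0.996
```

```bash
cat > snap.py <<'E'
import sys,pickle
from plant import r
from h import *
def snap(n):
    st=r.get_state(); s=r.snapshot("wrist"); s["E"]=wristE(s,st); s["st"]=st
    pickle.dump(s,open(f"pics/{n}.pkl","wb")); cv2.imwrite(f"pics/{n}.png",s["color"][:,:,::-1]); show(st); return s
if __name__=="__main__": 
    s=snap(sys.argv[1]); print(r.get_state()["q"].round(2)); go(s["st"],fix([.04,0,.33],F),trot(0,F,-1))
    for p in ([.095,0,.084],bailpt(.9,1.85,.104,.017),[0,0,.08],[.17,-.065,.012],[-.1,.065,.012]): print(proj(s,fix(p,F),s["E"]).round(0))
E
python3 snap.py w1
```

```text
t 2.15 fix pos mm [ 36.3   1.9 330.9] open 87.8 F fix [ 0.   1.2 -0.3]
[-0.35  0.57  0.22  1.56 -0.13  1.03 -0.3 ]
turn deg(tool) [-0.8  0.   0. ] shift cm before turn axes [ 0.09  0.19 -0.38] after [ 0.09  0.19 -0.37]
[[321. 135.]]
[[324. 356.]]
[[323. 239.]]
[[385.  56.]]
[[268. 307.]]
```

View pics/w1.png

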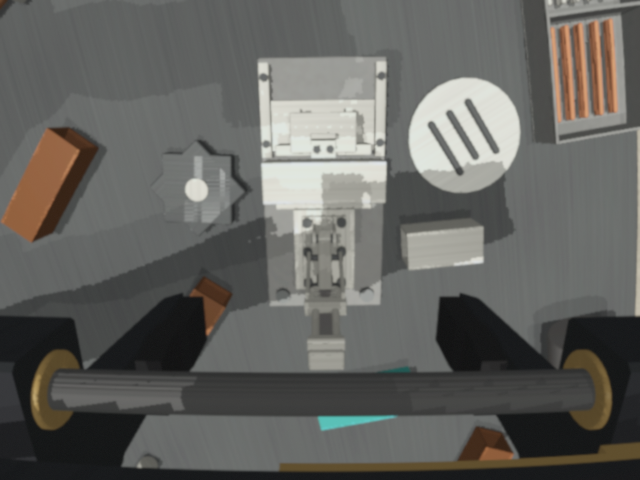

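Call:
drive_tool(
  deltas=[
    [[-0.8,0,0],[0.9,0.05,0.4],8.8],
    [[0,0,0],[1,0.05,0.8],8.8],
    [[0,0,0],[1,0,1.2],8.8],
    [[0,0,0],[1,0,1.2],8.8],
    [[0,0,0],[0.6,0,0.4],8.8],
  ],
)

```text
clock: 2.62
tool_pos: [0.5799, 0.0531, 0.2842]
eef_rot: [-0.541, -0.454, 0.544, -0.453]
contact_force: [0.2, -0.6, 0.3]
opening: 1.0
```

```bash
python3 snap.py w2; python3 - <<'E'
import cv2,numpy as np
a=cv2.imread("pics/w1.png")[90:210,250:400]; b=cv2.imread("pics/w2.png")
a=cv2.resize(a,(500,400),interpolation=cv2.INTER_CUBIC)
b=cv2.resize(b[20:420,170:490],(320,400))
b2=cv2.resize(cv2.imread("pics/w2.png")[0:120,250:400],(500,400)) 
cv2.imwrite("pics/c3.png",np.hstack([a,b]))
E
```

```text
t 2.6167 fix pos mm [ -4.1   3.3 284.2] open 88.1 F fix [-0.5 -0.3  0.3]
[-0.29  0.6   0.2   1.67 -0.14  0.9  -0.21]
turn deg(tool) [0.2 0.1 0.2] shift cm before turn axes [-4.59  0.33 -4.41] after [-4.58  0.33 -4.41]
[[326.  82.]]
[[325. 338.]]
[[325. 206.]]
[[399.   1.]]
[[261. 288.]]
```

View pics/c3.png

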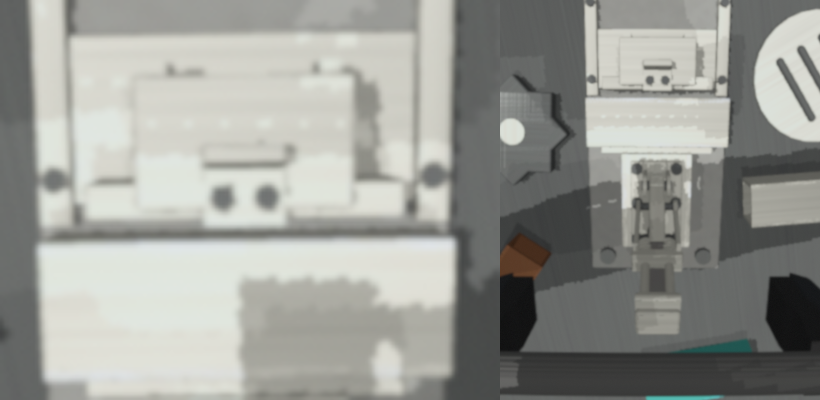

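```bash
python3 - <<'E'
import pickle
from h import *
s=pickle.load(open("pics/w2.pkl","rb"))
for L in (.8,.85,.9,.95,1.0):
    print(L,[proj(s,fix(bailpt(L,2.75-L,a,b),F),s["E"]).round(0)[0] for a,b in((.094,.0065),(.114,.0065),(.114,.024))])
ss=[pickle.load(open(f"pics/{n}.pkl","rb")) for n in("w1","w2")]
o=least_squares(lambda X:np.r_[(proj(ss[0],X,ss[0]["E"])-[323.8,136.5])[0],(proj(ss[1],X,ss[1]["E"])-[328.,83])[0]],[.6,.15,.08])
d=o.x-[F[0],F[1],0];c,q=np.cos(F[2]),np.sin(F[2]);print(c*d[0]+q*d[1],-q*d[0]+c*d[1],o.x[2],o.fun)
# end view colours
im=s["color"].astype(int); print([(y,im[y,328].mean().round()) for y in range(300,372,2)])
st=s["st"]; go(st,fix([-.059,-.002,.2],F),trot(0,F,-1))
E
```

```text
0.8 [array([325., 324.]), array([325., 350.]), array([325., 368.])]
0.85 [array([325., 319.]), array([325., 344.]), array([325., 363.])]
0.9 [array([325., 313.]), array([326., 337.]), array([325., 358.])]
0.95 [array([325., 307.]), array([326., 329.]), array([325., 352.])]
1.0 [array([326., 300.]), array([326., 321.]), array([326., 346.])]
0.09399992175171511 -0.0019029883179719834 0.08635438625573982 [-0.17362977 -0.00853715  0.1479565   0.00990331]
[(300, np.float64(69.0)), (302, np.float64(70.0)), (304, np.float64(70.0)), (306, np.float64(71.0)), (308, np.float64(70.0)), (310, np.float64(71.0)), (312, np.float64(89.0)), (314, np.float64(104.0)), (316, np.float64(128.0)), (318, np.float64(153.0)), (320, np.float64(157.0)), (322, np.float64(149.0)), (324, np.float64(149.0)), (326, np.float64(150.0)), (328, np.float64(138.0)), (330, np.float64(117.0)), (332, np.float64(135.0)), (334, np.float64(149.0)), (336, np.float64(153.0)), (338, np.float64(152.0)), (340, np.float64(147.0)), (342, np.float64(145.0)), (344, np.float64(144.0)), (346, np.float64(150.0)), (348, np.float64(151.0)), (350, np.float64(150.0)), (352, np.float64(149.0)), (354, np.float64(121.0)), (356, np.float64(106.0)), (358, np.float64(105.0)), (360, np.float64(106.0)), (362, np.float64(105.0)), (364, np.float64(104.0)), (366, np.float64(96.0)), (368, np.float64(93.0)), (370, np.float64(93.0))]
turn deg(tool) [0.2 0.1 0.2] shift cm before turn axes [8.42 0.55 5.48] after [8.42 0.53 5.49]
```

Call:
drive_tool(
  deltas=[
    [[0.2,0,0],[1.0,0.1,1.3],6],
    [[0,0,0],[1.2,0.1,1.4],6],
    [[0,0,0],[1.8,0.1,1.4],6],
    [[0,0,0],[1.9,0.1,1.0],6],
    [[0,0,0],[1.9,0.08,0],6],
    [[0,0,0],[1.1,0,0],5],
    [[0,0,0],[0,0,0],5],
  ],
)

```text
clock: 3.25
tool_pos: [0.5758, 0.0046, 0.1947]
eef_rot: [-0.542, -0.455, 0.544, -0.452]
contact_force: [-0.4, 0.5, -0.3]
opening: 0.579
```

```bash
sed -i 's/^F=.*/F=np.array([0.5856,0.0563,1.3905])/' h.py; python3 snap.py w3; python3 - <<'E'
import cv2
cv2.imwrite("pics/c4.png",cv2.imread("pics/w3.png")[0:480,120:520])
E
```

```text
t 3.25 fix pos mm [-52.6   0.4 194.7] open 51.0 F fix [ 0.4  0.5 -0.3]
[-0.18  0.7   0.16  1.78 -0.16  0.68 -0.11]
turn deg(tool) [ 0.  -0.   0.3] shift cm before turn axes [-13.53  -0.02  -9.26] after [-13.53   0.04  -9.26]
[[321. -28.]]
[[320. 339.]]
[[321. 154.]]
[[ 420. -108.]]
[[240. 275.]]
```

View pics/c4.png

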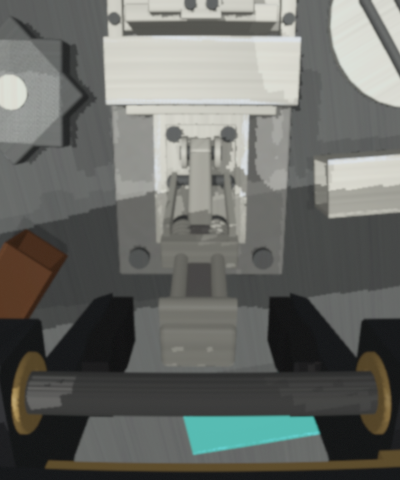

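```bash
python3 - <<'E'
import pickle
from h import *
s=pickle.load(open("pics/w3.pkl","rb"))
for L in (.85,.9,.95,1.0):
    print(L,bailpt(L,2.75-L,.104,.017).round(3),[proj(s,fix(bailpt(L,2.75-L,a,b),F),s["E"]).round(0)[0][1] for a,b in((.094,.0065),(.114,.0065),(.114,.024))])
im=s["color"].astype(int); print([(y,int(im[y,315:322].mean())) for y in range(284,374,2)])
E
```

```text
0.85 [-0.065  0.     0.186] [np.float64(309.0), np.float64(349.0), np.float64(381.0)]
0.9 [-0.059  0.     0.189] [np.float64(300.0), np.float64(338.0), np.float64(373.0)]
0.95 [-0.054  0.     0.192] [np.float64(289.0), np.float64(324.0), np.float64(363.0)]
1.0 [-0.048  0.     0.195] [np.float64(277.0), np.float64(310.0), np.float64(352.0)]
[(284, 70), (286, 70), (288, 70), (290, 71), (292, 71), (294, 71), (296, 78), (298, 95), (300, 107), (302, 113), (304, 118), (306, 124), (308, 124), (310, 116), (312, 112), (314, 112), (316, 112), (318, 113), (320, 115), (322, 113), (324, 107), (326, 105), (328, 109), (330, 117), (332, 119), (334, 117), (336, 117), (338, 116), (340, 115), (342, 113), (344, 112), (346, 110), (348, 109), (350, 111), (352, 114), (354, 114), (356, 114), (358, 113), (360, 113), (362, 114), (364, 119), (366, 115), (368, 106), (370, 105), (372, 84)]
```

Call:
drive_tool(
  deltas=[
    [[0,0,0],[0,0,0],1.5],
    [[0,0,0],[0,0,0],1.5],
    [[0,0,0],[0,0,0],1.5],
    [[0,0,0],[0,0,0],1.5],
    [[0,0,0],[0,0,0],1.5],
    [[0,0,0],[0,0,0],1.5],
  ],
  force=5,
)

```text
clock: 3.8
tool_pos: [0.5751, 0.0031, 0.1973]
eef_rot: [-0.542, -0.454, 0.544, -0.452]
contact_force: [-5.5, -0.8, 4.0]
opening: 0.294
```

```bash
cat > arc.py <<'E'
from plant import r
from h import *
import sys
L=.92; n=24; dp=float(sys.argv[1])
st=r.get_state(); show(st)
d=st["tool_pos"]-[F[0],F[1],0];c,q=np.cos(F[2]),np.sin(F[2]); p=np.array([c*d[0]+q*d[1],d[2]]); o=pin(L)[[0,2]]
v=p-o; a=np.arctan2(v[1],v[0]); rr=np.hypot(*v); print("r,ang",rr,a,"->p",a-.109)
t=np.linspace(a,a-dp,n+1); P=o+rr*np.c_[np.cos(t),np.sin(t)]; D=np.diff(P,axis=0)*100
print("; ".join(f"{-y:.2f},{-x:.2f}" for x,y in D)); print(P[-1])
E
python3 arc.py 1.72
```

```text
t 3.8 fix pos mm [-54.2   0.8 197.3] open 25.9 F fix [-1.7  5.3  4. ]
r,ang 0.11049140337651366 1.9451057875616857 ->p 1.8361057875616857
-0.26,-0.75; -0.21,-0.76; -0.15,-0.78; -0.10,-0.79; -0.04,-0.79; 0.02,-0.79; 0.07,-0.79; 0.13,-0.78; 0.18,-0.77; 0.24,-0.75; 0.29,-0.74; 0.34,-0.71; 0.39,-0.69; 0.44,-0.66; 0.49,-0.62; 0.53,-0.59; 0.57,-0.55; 0.61,-0.50; 0.64,-0.46; 0.68,-0.41; 0.70,-0.36; 0.73,-0.31; 0.75,-0.26; 0.76,-0.20
[0.09386462 0.1191015 ]
```

Call:
drive_tool(
  deltas=[
    [[0,0,0],[-0.26,-0.1,-0.75],1.5],
    [[0,0,0],[-0.21,0,-0.76],1.5],
    [[0,0,0],[-0.15,0,-0.78],1.5],
    [[0,0,0],[-0.1,0,-0.79],1.5],
    [[0,0,0],[-0.04,0,-0.79],1.5],
    [[0,0,0],[0.02,0,-0.79],1.5],
    [[0,0,0],[0.07,0,-0.79],1.5],
    [[0,0,0],[0.13,0,-0.78],1.5],
  ],
  force=5,
)

```text
clock: 4.47
tool_pos: [0.5868, 0.0666, 0.2022]
eef_rot: [-0.543, -0.454, 0.543, -0.452]
contact_force: [-4.8, -0.6, -0.7]
opening: 0.298
```

Call:
drive_tool(
  deltas=[
    [[0,0,0],[0.18,-0.1,-0.77],1.5],
    [[0,0,0],[0.24,0,-0.75],1.5],
    [[0,0,0],[0.29,0,-0.74],1.5],
    [[0,0,0],[0.34,0,-0.71],1.5],
    [[0,0,0],[0.39,0,-0.69],1.5],
    [[0,0,0],[0.44,0,-0.66],1.5],
    [[0,0,0],[0.49,0,-0.62],1.5],
    [[0,0,0],[0.53,0,-0.59],1.5],
  ],
)

```text
clock: 5.13
tool_pos: [0.5966, 0.1199, 0.1727]
eef_rot: [-0.543, -0.453, 0.543, -0.452]
contact_force: [-4.9, 0.5, -0.6]
opening: 0.296
```

```bash
python3 snap.py w4
```

```text
t 5.1333 fix pos mm [ 64.6   0.6 172.7] open 26.1 F fix [-0.4  4.9 -0.6]
[-0.37  0.77  0.17  1.7  -0.19  0.69 -0.28]
turn deg(tool) [-0.1 -0.   0. ] shift cm before turn axes [-15.73   0.05   2.46] after [-15.73   0.06   2.46]
[[321. 199.]]
[[321. 606.]]
[[321. 354.]]
[[419.  68.]]
[[243. 416.]]
```

View pics/w4.png

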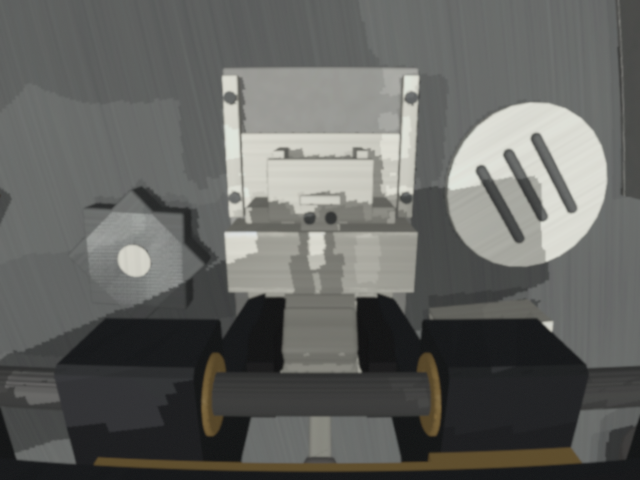

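Call:
drive_tool(
  deltas=[
    [[0,0,0],[0.57,0,-0.55],1.5],
    [[0,0,0],[0.61,0,-0.5],1.5],
    [[0,0,0],[0.64,0,-0.46],1.5],
    [[0,0,0],[0.68,0,-0.41],1.5],
    [[0,0,0],[0.7,0,-0.36],1.5],
    [[0,0,0],[0.73,0,-0.31],1.5],
    [[0,0,0],[0.75,0,-0.26],1.5],
    [[0,0,0],[0.3,0,-0.1],1.5],
    [[0,0,0],[0,0,0],1.5],
  ],
)

```text
clock: 5.93
tool_pos: [0.6018, 0.1482, 0.1227]
eef_rot: [-0.543, -0.453, 0.544, -0.452]
contact_force: [-4.6, 0.7, -1.3]
opening: 0.299
```

```bash
python3 arc.py 0.1
```

```text
t 5.9333 fix pos mm [ 93.3   0.6 122.7] open 26.4 F fix [-0.2  4.6 -1.3]
r,ang 0.11080873318288705 0.25790152794739896 ->p 0.14890152794739897
0.04,-0.01; 0.04,-0.01; 0.04,-0.01; 0.04,-0.01; 0.04,-0.01; 0.04,-0.01; 0.04,-0.01; 0.04,-0.01; 0.05,-0.01; 0.05,-0.01; 0.05,-0.01; 0.05,-0.01; 0.05,-0.01; 0.05,-0.01; 0.05,-0.01; 0.05,-0.01; 0.05,-0.01; 0.05,-0.01; 0.05,-0.01; 0.05,-0.01; 0.05,-0.01; 0.05,-0.01; 0.05,-0.01; 0.05,-0.01
[0.09559107 0.11186302]
```

Call:
drive_tool(
  deltas=[
    [[0,0,0],[0,0,0],1.5],
    [[0,0,0],[0,0,0],1.5],
    [[0,0,0],[0.05,0,-0.18],1.5],
    [[0,0,0],[0.05,0,-0.18],1.5],
    [[0,0,0],[0.1,0,-0.18],1.5],
    [[0,0,0],[0.1,0,-0.18],1.5],
    [[0,0,0],[0.1,0,-0.18],1.5],
    [[0,0,0],[0.1,0,-0.18],1.5],
    [[0,0,0],[0.1,0,-0.18],1.5],
    [[0,0,0],[0.1,0,-0.18],1.5],
    [[0,0,0],[0,0,0],1.5],
    [[0,0,0],[0,0,0],1.5],
  ],
  force=30,
)

```text
clock: 6.93
tool_pos: [0.603, 0.1542, 0.1162]
eef_rot: [-0.541, -0.45, 0.548, -0.453]
contact_force: [-7.7, -11.5, -0.9]
opening: 0.293
```

```bash
python3 snap.py w5; python3 - <<'E'
import cv2,pickle
from h import *
s=pickle.load(open("pics/w5.pkl","rb"))
for p in ([.094,-.011,.084],[.094,.011,.084],[.0965,0,.084],[.103,-.013,.095],[.103,.013,.095]): print(proj(s,fix(p,F),s["E"]).round(0))
cv2.imwrite("pics/c5.png",cv2.resize(cv2.imread("pics/w5.png")[180:440,190:450],(640,600)))
E
```

```text
t 6.9333 fix pos mm [ 99.4   0.5 116.2] open 25.8 F fix [-12.7   5.5  -0.9]
[-0.42  0.87  0.17  1.68 -0.21  0.62 -0.32]
turn deg(tool) [-0.3  0.6  0.2] shift cm before turn axes [-2.131e+01  2.000e-02  6.180e+00] after [-21.38   0.05   5.94]
[[320. 303.]]
[[322. 781.]]
[[322. 468.]]
[[439. 119.]]
[[236. 499.]]
[[346. 305.]]
[[295. 305.]]
[[320. 300.]]
[[353. 296.]]
[[287. 296.]]
```

View pics/c5.png

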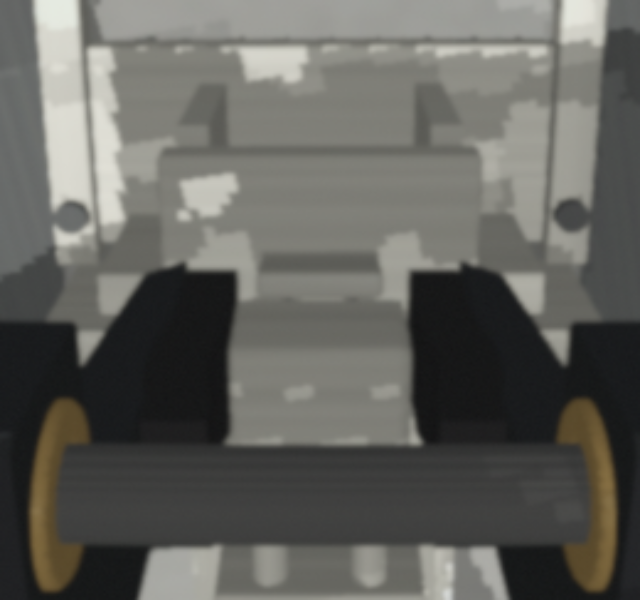

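Call:
drive_tool(
  deltas=[
    [[0,0,0],[0,0,-0.2],1.5],
    [[0,0,0],[0,0,-0.2],1.5],
    [[0,0,0],[0,0,-0.2],1.5],
    [[0,0,0],[0,0,-0.2],1.5],
    [[0,0,0],[0,0,0],1.5],
    [[0,0,0],[0,0,0],1.5],
  ],
)

```text
clock: 7.48
tool_pos: [0.6049, 0.1649, 0.1167]
eef_rot: [-0.542, -0.451, 0.546, -0.453]
contact_force: [-6.5, -6.4, 0.7]
opening: 0.29
```

```bash
python3 snap.py w6|head -1
```

```text
t 7.4833 fix pos mm [110.3   0.5 116.7] open 25.5 F fix [-7.5  5.3  0.7]
```

Call:
drive_tool(
  deltas=[
    [[0,0,0],[0.2,0,0.1],1.5],
    [[0,0,0],[0.25,0,0.1],1.5],
    [[0,0,0],[0.25,0,0.1],1.5],
    [[0,0,0],[0.25,0,0.1],1.5],
    [[0,0,0],[0.25,0,0.1],1.5],
    [[0,0,0],[0.2,0,0],1.5],
    [[0,0,0],[0,0,0],1.5],
    [[0,0,0],[0,0,0],1.5],
  ],
  force=12,
)

```text
clock: 8.2
tool_pos: [0.6051, 0.1661, 0.1031]
eef_rot: [0.543, 0.453, -0.543, 0.452]
contact_force: [-5.4, 3.3, -0.4]
opening: 0.295
```

```bash
python3 snap.py w7|head -1; python3 - <<'E'
import cv2
cv2.imwrite("pics/c6.png",cv2.resize(cv2.imread("pics/w7.png")[180:440,190:450],(640,600)))
E
```

```text
t 8.2 fix pos mm [111.5   0.5 103.1] open 26.0 F fix [ 2.2  5.9 -0.4]
```

View pics/c6.png

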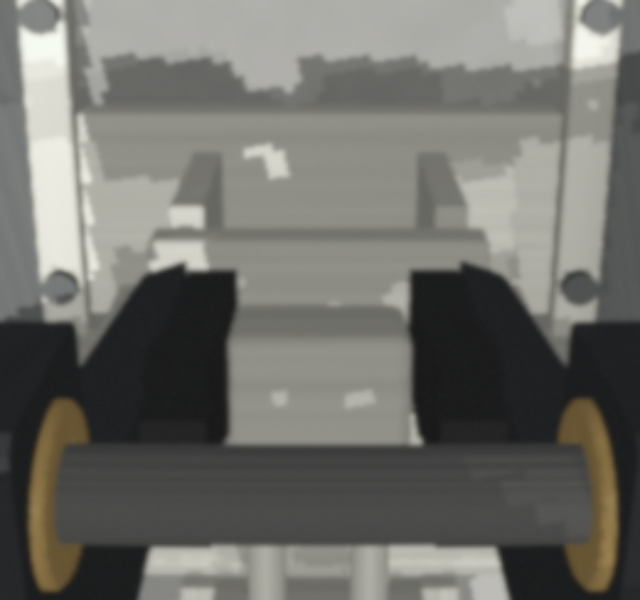

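Call:
drive_tool(
  deltas=[
    [[0,0,0],[0.2,0,0],1.5],
    [[0,0,0],[0.2,0,0.05],1.5],
    [[0,0,0],[0.2,0,0.1],1.5],
    [[0,0,0],[0.2,0,0.1],1.5],
    [[0,0,0],[0.15,0,0.1],1.5],
    [[0,0,0],[0,0,0],1.5],
    [[0,0,0],[0,0,0],1.5],
  ],
  force=12,
)

```text
clock: 8.83
tool_pos: [0.605, 0.1653, 0.0939]
eef_rot: [0.544, 0.454, -0.541, 0.452]
contact_force: [-4.2, 6.9, -0.4]
opening: 0.29
```

```bash
python3 -c "
from plant import r
from h import *
show(r.get_state())"
```

```text
t 8.8333 fix pos mm [110.8   0.4  93.9] open 25.6 F fix [ 6.1  5.4 -0.4]
```

Call:
drive_tool(
  deltas=[
    [[0,0,0],[0.1,0,0.15],1.5],
    [[0,0,0],[0.1,0,0.15],1.5],
    [[0,0,0],[0.1,0,0.15],1.5],
    [[0,0,0],[0.1,0,0.1],1.5],
    [[0,0,0],[0,0,0],1.5],
    [[0,0,0],[0,0,0],1.5],
  ],
  force=15,
)

```text
clock: 9.33
tool_pos: [0.6047, 0.1637, 0.0915]
eef_rot: [0.546, 0.455, -0.539, 0.452]
contact_force: [-6.0, 10.9, 7.5]
opening: 0.292
```

```bash
python3 -c "
from plant import r
from h import *
show(r.get_state())"
```

```text
t 9.3333 fix pos mm [109.1   0.4  91.5] open 25.7 F fix [9.7 7.9 7.5]
```

Call:
drive_tool(
  deltas=[
    [[0,0,0],[0,0,0.15],1.5],
    [[0,0,0],[0,0,0.15],1.5],
    [[0,0,0],[0,0,0.15],1.5],
    [[0,0,0],[0,0,0],1.5],
    [[0,0,0],[0,0,0],1.5],
  ],
  force=20,
)

```text
clock: 9.75
tool_pos: [0.604, 0.1599, 0.0915]
eef_rot: [0.546, 0.456, -0.539, 0.452]
contact_force: [-5.4, 12.5, 7.9]
opening: 0.295
```

```bash
python3 -c "
from plant import r
from h import *
show(r.get_state())"
```

```text
t 9.75 fix pos mm [105.2   0.5  91.5] open 26.0 F fix [11.3  7.5  7.9]
```

Call:
drive_tool(
  deltas=[
    [[0,0,0],[-0.1,0,-0.2],2.6],
    [[0,0,0],[-0.1,0,-0.2],4],
    [[0,0,0],[0,0,0],5],
    [[0,0,0],[0,0,0],5],
    [[0,0,0],[0,0,0],5],
    [[0,0,0],[-1,0,0],5],
    [[0,0,0],[-3,0,0],5],
    [[0,0,0],[-4,0,0],5],
    [[0,0,0],[-4,0,0],5],
    [[0,0,0],[-4,0,0],5],
    [[0,0,0],[-1.2,0,0],5],
    [[0,0,0],[0,0,0],5],
  ],
)

```text
clock: 10.75
tool_pos: [0.6064, 0.1556, 0.2685]
eef_rot: [0.547, 0.451, -0.54, 0.454]
contact_force: [0.7, 0.4, -0.0]
opening: 0.567
```

```bash
python3 snap.py w8|head -1; python3 - <<'E'
import pickle
from h import *
s=pickle.load(open("pics/w8.pkl","rb"));t=r0=None
from plant import r
S=r.snapshot("scene")
cv2.imwrite("pics/c7.png",np.hstack([cv2.resize(s["color"][100:480,190:450,::-1],(383,560)),cv2.resize(S["color"][215:375,265:380,::-1],(403,560),interpolation=cv2.INTER_CUBIC)]))
for L in (1.4,1.5,1.6,1.7,1.8):
    print(L,[(proj(s,fix(levpt(L,.118,n),F),s["E"])[0]-[190,100]).round(0)*1.473 for n in(.009,-.009)],[((proj(S,fix(levpt(L,.118,n),F))[0]-[265,215])*3.5).round(0) for n in(.009,-.009)])
for p in((.094,0,.084),(.1015,0,.079)): print((proj(S,fix(p,F))[0]-[265,215])*3.5,(proj(s,fix(p,F),s["E"])[0]-[190,100])*1.473)
E
```

```text
t 10.75 fix pos mm [101.4  -2.7 268.5] open 49.9 F fix [ 0.5 -0.7 -0. ]
1.4 [array([182.652, 506.712]), array([184.125, 536.172])] [array([149.,  97.]), array([136.,  77.])]
1.5 [array([182.652, 484.617]), array([182.652, 517.023])] [array([158., 111.]), array([145.,  90.])]
1.6 [array([182.652, 458.103]), array([182.652, 496.401])] [array([167., 127.]), array([153., 104.])]
1.7 [array([182.652, 430.116]), array([182.652, 471.36 ])] [array([176., 145.]), array([162., 119.])]
1.8 [array([182.652, 400.656]), array([182.652, 444.846])] [array([184., 163.]), array([171., 135.])]
[224.65126504 334.72869688] [182.86776082 186.63159515]
[229.99550246 348.711852  ] [182.82738719 170.61519277]
```

View pics/c7.png

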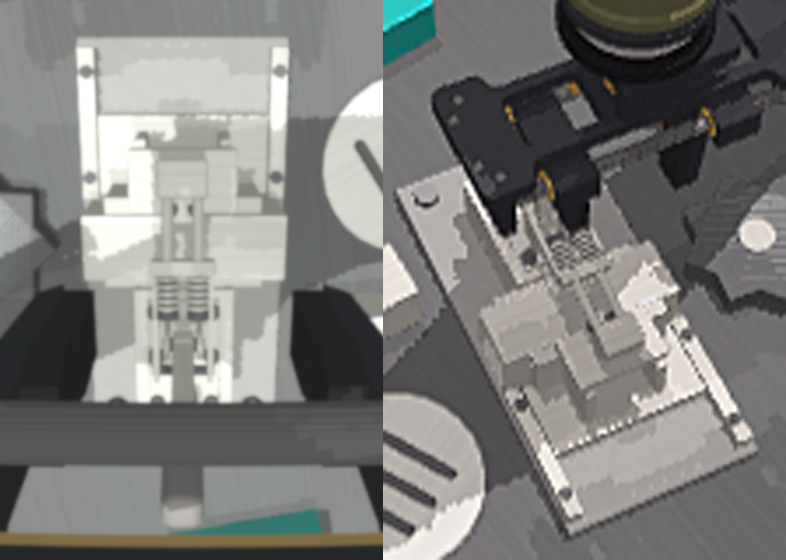

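Call:
drive_tool(
  deltas=[
    [[0,0,0],[0,-0.1,2],6],
    [[0,0,0],[0,-0.1,3.5],6],
    [[0,0,0],[0,-0.07,3.5],6],
    [[0,0,0],[0,0,2.3],6],
    [[0,0,0],[1,0,0],6],
    [[0,0,0],[2.5,0,0],6],
    [[0,0,0],[2.5,0,0],6],
    [[0,0,0],[2.2,0,0],6],
    [[0,0,0],[1.2,0,0],6],
    [[0,0,0],[0,0,0],6],
  ],
)

```text
clock: 11.68
tool_pos: [0.5771, 0.0458, 0.1645]
eef_rot: [-0.54, -0.455, 0.546, -0.451]
contact_force: [-0.3, 0.5, 0.4]
opening: 0.678
```

```bash
python3 snap.py w9|head -1; python3 -c "
from plant import r
from h import *
go(r.get_state(),fix([-.0115,0,.172],F),trot(0,F,-1))"
```

```text
t 11.6833 fix pos mm [-11.8   6.5 164.5] open 59.7 F fix [0.5 0.4 0.4]
turn deg(tool) [-0.   0.1  0.3] shift cm before turn axes [-0.57  0.51 -0.02] after [-0.57  0.52 -0.02]
```

Call:
drive_tool(
  deltas=[
    [[0,0,0],[-0.4,0.3,0],6],
    [[0,0,0],[-0.2,0.25,0],5],
    [[0,0,0],[0,0,0],4],
    [[0,0,0],[0,0,0],3],
    [[0,0,0],[0,0,0],1],
    [[0,0,0],[0,0,0],1],
    [[0,0,0],[0,0,0],1],
    [[0,0,0],[0,0,0],1],
  ],
  force=30,
)

```text
clock: 12.4
tool_pos: [0.5824, 0.0449, 0.1749]
eef_rot: [-0.541, -0.455, 0.545, -0.451]
contact_force: [-6.2, 1.5, 4.2]
opening: 0.198
```

```bash
cat > arc2.py <<'E'
from plant import r
from h import *
import sys
n=int(sys.argv[1]); end=float(sys.argv[2])
st=r.get_state(); show(st); d=st["tool_pos"]-[F[0],F[1],0];c,q=np.cos(F[2]),np.sin(F[2])
p=np.array([c*d[0]+q*d[1],d[2]-.08]); rr=np.hypot(*p); L=np.arctan2(p[1],-p[0]); print("r,L",rr.round(4),L.round(3))
t=np.linspace(L,end,n+1); P=rr*np.c_[-np.cos(t),np.sin(t)]; D=np.diff(P,axis=0)*100
print("; ".join(f"{-y:.2f},{-x:.2f}" for x,y in D))
E
python3 arc2.py 28 0.04
```

```text
t 12.4 fix pos mm [-11.8   1.1 174.9] open 17.5 F fix [0.4 6.4 4.2]
r,L 0.0957 1.447
0.07,0.48; 0.10,0.47; 0.12,0.47; 0.14,0.46; 0.16,0.45; 0.19,0.44; 0.21,0.43; 0.23,0.42; 0.25,0.41; 0.27,0.40; 0.29,0.38; 0.31,0.37; 0.33,0.35; 0.35,0.33; 0.36,0.32; 0.38,0.30; 0.39,0.28; 0.41,0.26; 0.42,0.24; 0.43,0.22; 0.44,0.19; 0.45,0.17; 0.46,0.15; 0.46,0.13; 0.47,0.10; 0.47,0.08; 0.48,0.06; 0.48,0.03
```

Call:
drive_tool(
  deltas=[
    [[0,0,0],[0.07,0,0.48],1],
    [[0,0,0],[0.1,0,0.47],1],
    [[0,0,0],[0.12,0,0.47],1],
    [[0,0,0],[0.14,0,0.46],1],
    [[0,0,0],[0.16,0,0.45],1],
    [[0,0,0],[0.19,0,0.44],1],
    [[0,0,0],[0.21,0,0.43],1],
    [[0,0,0],[0.23,0,0.42],1],
    [[0,0,0],[0.25,0,0.41],1],
  ],
  force=30,
)

```text
clock: 13.15
tool_pos: [0.5754, 0.0069, 0.1601]
eef_rot: [-0.542, -0.455, 0.544, -0.451]
contact_force: [-5.9, 4.1, 5.1]
opening: 0.199
```

```bash
python3 arc2.py 16 0.04
```

```text
t 13.15 fix pos mm [-50.4   1.2 160.1] open 17.6 F fix [2.9 6.5 5.1]
r,L 0.0947 1.009
0.32,0.48; 0.35,0.46; 0.38,0.43; 0.40,0.41; 0.42,0.39; 0.45,0.36; 0.47,0.33; 0.49,0.30; 0.50,0.27; 0.52,0.24; 0.53,0.21; 0.55,0.18; 0.56,0.14; 0.56,0.11; 0.57,0.07; 0.57,0.04
```

Call:
drive_tool(
  deltas=[
    [[0,0,0],[0.27,0,0.4],1],
    [[0,0,0],[0.29,0,0.38],1],
    [[0,0,0],[0.31,0,0.37],1],
    [[0,0,0],[0.33,0,0.35],1],
    [[0,0,0],[0.35,0,0.33],1],
    [[0,0,0],[0.36,0,0.32],1],
    [[0,0,0],[0.38,0,0.3],1],
    [[0,0,0],[0.39,0,0.28],1],
    [[0,0,0],[0.41,0,0.26],1],
    [[0,0,0],[0.42,0,0.24],1],
  ],
  force=35,
)

```text
clock: 13.98
tool_pos: [0.5695, -0.0253, 0.1255]
eef_rot: [-0.542, -0.455, 0.544, -0.451]
contact_force: [-7.1, 2.7, 9.0]
opening: 0.201
```

```bash
python3 arc2.py 10 0.04
```

```text
t 13.9833 fix pos mm [-83.1   1.2 125.5] open 17.7 F fix [1.3 7.5 9. ]
r,L 0.0947 0.501
0.39,0.20; 0.40,0.18; 0.40,0.16; 0.41,0.15; 0.42,0.13; 0.42,0.11; 0.43,0.09; 0.43,0.07; 0.43,0.05; 0.44,0.03
```

Call:
drive_tool(
  deltas=[
    [[0,0,0],[0.39,0,0.2],1],
    [[0,0,0],[0.4,0,0.18],1],
    [[0,0,0],[0.4,0,0.16],1],
    [[0,0,0],[0.41,0,0.15],1],
    [[0,0,0],[0.42,0,0.13],1],
    [[0,0,0],[0.42,0,0.11],1],
    [[0,0,0],[0.43,0,0.09],1],
    [[0,0,0],[0.35,0,0.07],1],
    [[0,0,0],[0.25,0,0.04],1],
    [[0,0,0],[0,0,0],1],
  ],
)

```text
clock: 14.82
tool_pos: [0.5672, -0.0374, 0.0898]
eef_rot: [-0.542, -0.455, 0.545, -0.451]
contact_force: [-5.4, 0.7, 0.9]
opening: 0.198
```

```bash
python3 arc2.py 6 0.0
```

```text
t 14.8167 fix pos mm [-95.4   1.3  89.8] open 17.4 F fix [-0.3  5.4  0.9]
r,L 0.0959 0.102
0.16,0.02; 0.16,0.01; 0.16,0.01; 0.16,0.01; 0.16,0.00; 0.16,0.00
```

Call:
drive_tool(
  deltas=[
    [[0,0,0],[0.2,0,0.02],1],
    [[0,0,0],[0.2,0,0.01],1],
    [[0,0,0],[0.2,0,0],1],
    [[0,0,0],[0.15,0,0],1],
    [[0,0,0],[0,0,0],1],
    [[0,0,0],[0,0,0],1],
  ],
)

```text
clock: 15.32
tool_pos: [0.567, -0.0381, 0.0824]
eef_rot: [-0.541, -0.455, 0.545, -0.451]
contact_force: [-4.2, -0.3, 1.6]
opening: 0.196
```

```bash
python3 arc2.py 6 0.0
```

```text
t 15.3167 fix pos mm [-96.2   1.4  82.4] open 17.3 F fix [-1.   4.1  1.6]
r,L 0.0962 0.025
0.04,0.00; 0.04,0.00; 0.04,0.00; 0.04,0.00; 0.04,0.00; 0.04,0.00
```

Call:
drive_tool(
  deltas=[
    [[0,0,0],[0,0,0],3],
    [[0,0,0],[0,0,0],5],
    [[0,0,0],[0,0,0],5],
    [[0,0,0],[0,0,0],5],
    [[0,0,0],[-1,0,0],5],
    [[0,0,0],[-2,0,0],5],
    [[0,0,0],[-1.5,0,0],3],
    [[0,0,0],[0,0,0],0],
    [[0,0,0],[0,0,0],0],
    [[0,0,0],[0,0,0],0],
    [[0,0,0],[0,0,0],0],
    [[0,0,0],[0,0,0],0],
  ],
)

```text
clock: 16.32
tool_pos: [0.5701, -0.0384, 0.1273]
eef_rot: [-0.543, -0.453, 0.544, -0.452]
contact_force: [0.4, -0.6, -0.4]
opening: 0.137
```

```bash
python3 -c "
from plant import r
from h import *
st=r.get_state();show(st);go(st,fix([-.095,0,.103],F),trot(0,F,-1))"
```

```text
t 16.3167 fix pos mm [-96.   -1.7 127.3] open 12.0 F fix [-0.5 -0.4 -0.4]
turn deg(tool) [-0.1  0.   0.1] shift cm before turn axes [ 2.43 -0.17 -0.1 ] after [ 2.43 -0.17 -0.1 ]
```

Call:
drive_tool(
  deltas=[
    [[0,0,0],[0.6,-0.17,-0.1],0],
    [[0,0,0],[0.8,0,0],0],
    [[0,0,0],[0.7,0,0],0],
    [[0,0,0],[0.3,0,0],0],
    [[0,0,0],[0.1,0,0],0],
    [[0,0,0],[0,0,0],0],
  ],
)

```text
clock: 16.82
tool_pos: [0.5688, -0.0372, 0.1025]
eef_rot: [-0.543, -0.453, 0.544, -0.452]
contact_force: [0.8, -0.3, -0.3]
opening: 0.005
```

Call:
drive_tool(
  deltas=[
    [[0,0,0],[0.1,0,0],0],
    [[0,0,0],[0.1,0,0],0],
    [[0,0,0],[0.1,0,0],0],
    [[0,0,0],[0,0,0],0],
    [[0,0,0],[0,0,0],0],
  ],
)

```text
clock: 17.23
tool_pos: [0.5692, -0.0372, 0.1002]
eef_rot: [0.543, 0.453, -0.543, 0.453]
contact_force: [-0.6, 0.1, 0.1]
opening: 0.008
```

Call:
drive_tool(
  deltas=[
    [[0,0,0],[0.1,0,0],0],
    [[0,0,0],[0.1,0,0],0],
    [[0,0,0],[0.1,0,0],0],
    [[0,0,0],[0,0,0],0],
    [[0,0,0],[0,0,0],0],
  ],
)

```text
clock: 17.65
tool_pos: [0.5693, -0.0374, 0.0986]
eef_rot: [0.544, 0.452, -0.543, 0.453]
contact_force: [-2.6, -0.1, 12.7]
opening: 0.008
```

Call:
drive_tool(
  deltas=[
    [[0,0,0],[0.03,0,0],0],
    [[0,0,0],[0,0,0],0],
    [[0,0,0],[0,0,0],0],
    [[0,0,0],[0,0,0],0],
  ],
)

```text
clock: 17.98
tool_pos: [0.5693, -0.0374, 0.0985]
eef_rot: [0.544, 0.452, -0.543, 0.453]
contact_force: [-3.1, 1.4, 14.3]
opening: 0.004
```

14.3 N holds steadily, so the lever is on its bumper. Retreat upwards, then check.

Call:
drive_tool(
  deltas=[
    [[0,0,0],[-0.3,0,0],0],
    [[0,0,0],[-1.5,0,0],0],
    [[0,0,0],[-3,0,0],0],
    [[0,0,0],[-4,0,0],0],
    [[0,0,0],[-4,0,0],0],
    [[0,0,0],[-4,0,0],2],
    [[0,0,0],[-2,0,-3],4],
    [[0,0,0],[0,0,-4],4],
    [[0,0,0],[0,0,-3],4],
    [[0,0,0],[0,0,0],4],
  ],
)

```text
clock: 18.82
tool_pos: [0.5879, 0.0707, 0.285]
eef_rot: [0.543, 0.457, -0.539, 0.454]
contact_force: [-0.2, 0.9, -0.4]
opening: 0.358
```

```bash
python3 snap.py w10|head -1; python3 - <<'E'
import pickle
from h import *
from plant import r
s=pickle.load(open("pics/w10.pkl","rb"));T=r.snapshot("top")
cv2.imwrite("pics/c8.png",np.hstack([cv2.resize(s["color"][:,120:520,::-1],(460,552)),cv2.resize(T["color"][160:290,215:295,::-1],(340,552),interpolation=cv2.INTER_CUBIC)]))
for L in (0,.1): print(L,[((proj(s,fix(levpt(L,d,.009),F),s["E"])[0]-[120,0])*1.15).round(0) for d in(.058,.118)])
for p in((.094,0,.084),(.086,0,.084),bailpt(0,0,.107,.0015)): print(p,((proj(s,fix(p,F),s["E"])[0]-[120,0])*1.15).round(0))
E
```

```text
t 18.8167 fix pos mm [ 14.5   0.3 285. ] open 31.6 F fix [ 0.8  0.4 -0.4]
0 [array([229., 344.]), array([229., 416.])]
0.1 [array([229., 346.]), array([229., 423.])]
(0.094, 0, 0.084) [231. 128.]
(0.086, 0, 0.084) [231. 140.]
[0.08712846 0.         0.07923686] [231. 139.]
```

View pics/c8.png

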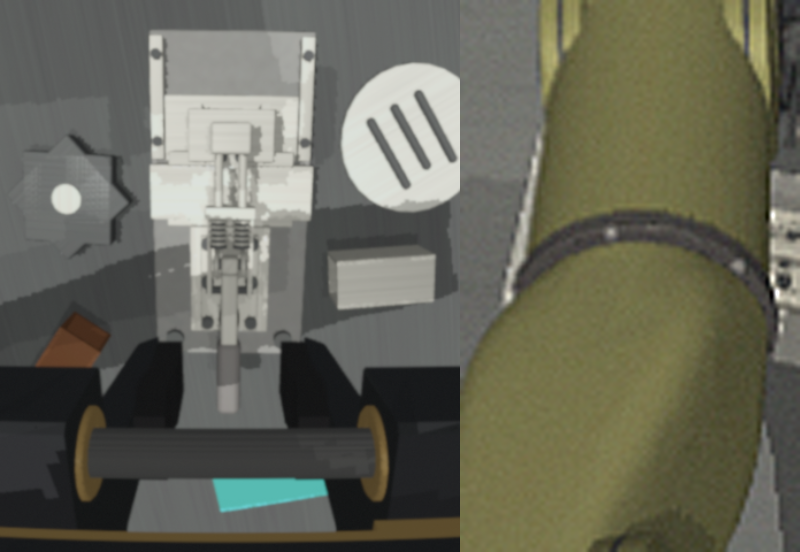

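The wrist view shows the lever level: its grip spans rows 345–412, against 344–416 predicted for closed. The claw head is over the keeper at (231,137) and the gap between jaw and tube has gone. The neighbouring things are where they were.

```bash
python3 -c "
from plant import r
print(r.get_state()['contact_force'].round(1)); print(r.finish_job())"
```

```text
[-0.2 -0.2 -0.6]
the job is handed in; nothing more can be done
None
```

The tube is clamped, and I handed the job in at about 19 s of the 61 s allowed.

- **Hooking:** I gripped the claw head and swung the bail over. Pushing it forward opened the lever, and I then lowered the nose behind the keeper. Wrist force stayed at about 16 N or less in every reading.
- **Closing:** I let go of the claw, gripped the lever and swung it down past dead centre. Then I pressed it home from above with closed fingers. The push held steady at 14.3 N, within the 10 to 20 N asked for.
- **Final wrist view:** With the gripper raised clear, the lever end was within 4 pixels of the predicted closed position. The claw was over the keeper and the gap between jaw and tube was shut. The offcut, disc and magnet beside the fixture looked where they had been.
- **Force at hand-in:** Nothing was held or touched, and the wrist force was below 1 N.

The arm blocked the last overhead picture, so I did not check the bystanders farther from the fixture at the end. A sideways force of about 4 to 8 N showed while something was gripped. I put it down to a slight centring offset of the gripper, and it vanished on letting go.

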